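# Read the third cell in the spectrophotometer

### The job

Take the reading of the third cell in the spectrophotometer: push the sample lid fully shut and push the selector lever leftwards along its slot (seen from the front), past the first click, all the way to its second stop. Then, with the lid shut and the lever there, press the wide start key right down and let it come back up. Only push and press, without taking the lever knob or the lid's front edge between the fingers, and leave the things lying about where they are.

Things in the scene. Friction and masses are not known exactly. Their poses are not given: they have to be found in the camera images.
- photometer: White bench spectrophotometer, 300 mm deep (x), 380 mm wide (y), 150 mm high at its back, fixed to the bench. Origin: centre of its underside; its front faces its own -x, +y is to its left as seen from the front. Its right part (y from -190 to -5 mm) is the sample section with a flat deck 115 mm above the bench; its left part is a console with a screen and a keypad on a panel that slopes up to the back at 0.22 rad (13 degrees).
- lid (a joint): Opening angle of the sample lid in rad: 0 shut, 1.45 fully open; starts ajar. A stiff friction hinge keeps it where it is left; pushing it down at its front edge takes 1 to 2 N.
- lid_edge (a point): Middle of the lid's front edge, on its upper face. The lid is a white plate 150 mm wide (y) and 14 mm thick behind the lever; its hinge line runs along y 140 mm behind this edge, 16 mm lower than this face, at the photometer's x = 55 mm, z = 118 mm, and the lid's middle lies at the photometer's y = -100 mm. Shut, this point is 134 mm above the bench. The point turns with the lid.
- lever (a joint): Travel of the cell selector lever in m, along the photometer's +y (from its right towards its left): 0 first cell, click stop (detent) at 0.022 second cell, second and last stop at 0.044 third cell. Starts at about 0. It takes about 5 N to push out of a click stop, then it snaps forward into the next; it stays where it is left.
- lever_knob (a point): Centre of the black plastic knob on the lever, which stands upright out of a slot in the deck in front of the lid. The knob is 24 mm (x) by 18 mm (y, direction of travel) by 26 mm high; its underside is 17 mm and its top 43 mm above the deck. With the lever at 0 its centre is at the photometer's x = -115 mm, y = -122 mm, z = 145 mm. Axes as the photometer's: +y is the direction of pushing.
- start_key (a joint): How far the start key is pressed, in m: 0 up, 0.004 right down. Sprung: about 1 N starts it and 5 N takes it right down.
- key_top (a point): Centre of the top face of the start key: the only wide key, 24 mm by 46 mm, at the front right corner of the sloping keypad, 6 mm proud of the panel. z is the panel's normal; the key goes down against it. The other keys are small, flat and do not move.
- tube_a: Bystander: small screw-cap tube, 15 mm across, 46 mm tall, standing on the bench before the photometer. Origin: centre of its foot.
- tube_b: Bystander: a second such tube.
- tube_c: Bystander: a third such tube.
- cell_box: Bystander: flat cell box 60 x 110 x 35 mm lying on the photometer's raised back. Origin: centre of its underside.
- beaker: Bystander: glass beaker, 70 mm across, 80 mm high, on the bench. Origin: centre of its underside.
- wash_bottle: Bystander: plastic bottle, 70 mm across, 170 mm high, on the bench. Origin: centre of its underside.
- marker: Bystander: marker pen, 135 mm long, lying on the bench. Origin: underside, near its middle.
- mouse: Bystander: black computer mouse on its mat. Origin: underside, near its middle.

How it is judged:
By the outcome, as a careful person would: the job done as asked, in the order asked, and still so for the second after the job is handed in, with the robot touching nothing.
It also fails if it takes over 48 s, if anything falls off the work surface, if the arm or the gripper's body presses on something with over 40 N, if the wrist force passes 120 N, or if a joint passes its speed limit or range.

### The arm

A 6-joint arm with a two-finger parallel gripper is mounted at the origin on the work surface. World frame = base frame: x ahead of the robot, y to its left, z up, the work surface at z = 0. Lengths are in m, angles in degrees, forces in N, time in s.
With the tool pointing down it reaches from about 0.3 to 0.75 m from the base axis. Payload 8.5 kg.
Tool frame: the origin (TCP) lies on the centre line of the jaws, within the pads' length; the fingertips stand 19 mm ahead of it and the grasp point (between the pads) is the TCP; z points along the fingers, x is the direction in which the jaws open and shut, and the axes are right-handed (so a half turn about z gives the same grasp; the last joint's range is limited). The gripper opens to 85 mm and grips with 20 to 120 N. Pads are 22 mm wide; open, the fingers measure 114 mm over their backs; the gripper's body (76 mm by 85 mm) begins 54 mm behind the grasp point. The pads swing forward as they close: fully open they stand 13 mm farther back than shut.
Start: joints at [-87.164, 21.807, 74.336, -0, 83.858, -12.336], TCP at [0.144, -0.531, 0.25] pointing down, gripper open.
Joint ranges: [-178.18, 178.18], [-50.72, 133.34], [12.68, 142.11], [-81.47, 261.47], [9.98, 163.14], [-165.26, 165.26]. Speed limits (degrees/s): [136.94, 136.94, 180, 180, 180, 180].

### API

Orientations are given as a 3x3 rotation matrix whose columns are the frame's x, y, z axes.
In Python, from rig import env, cams, order gives the robot as it stands.
- The arm moves only by the tool step_arm, never from a script. Its argument "steps" is a list of rows, each an object with "xyz": the shift along the tool's x, y, z normalised to -1 to 1, where 1 is 0.04 m, a list of three; "turn": the turn, a rotation vector about the tool's x, y, z normalised to -1 to 1, where 1 is 0.08 rad, a list of three; "gripper": the gripper command: -1 is shut, 1 is fully open, values between are in proportion. A call has 1 to 20 rows; each row shifts and turns the commanded pose from where the row before left it, along the tool's axes as they then stand; what a row does not reach is not made up. A row lasts 1/12 s, in which the tool goes at most 41.7 mm and 7.16 degrees, less where a joint would pass 70% of its speed; a pose out of reach is approached as far as the arm can. A call with a number of a shift or a turn outside -1 to 1 is refused whole. A call with a gripper value outside its range is refused whole. The fingers move at their own pace and stop on an object; "squeeze" is the grip in N (left out, the last holds). Time passes only in rows, so rows that do not move let the fingers close. It gives the time, the measured TCP pose, the force and the opening at its end, in the units of the state.
- env.observe(): the state, without advancing time (a new reading comes with each control period).
- cams.get_image(name): name is "side" or "top"; returns (picture, depth): 420x560x3 uint8, red, green, blue; 420x560 float32, m along the optical axis (not along the pixel's ray), 0 where there is no reading.
- cams.camera_info(name): a dict with "fx", "fy", "cx", "cy" (pixels), "extrinsics" (4x4, takes a point from camera to world coordinates). Camera axes: x right, y down, z forward; pixel columns grow to the right and rows downward; lengths in m; the calibration is good to about 2 mm. A picture is of the moment at which its call begins. camera_info takes no time and is no camera call.
- order.close_job(): hands the job in, once; it reports no verdict.
The state is a dict: "time_s": time; "q": joint angles; "qvel": joint speeds; "joint_efforts": joint torques, N m; "position": TCP position; "tool_rot": TCP orientation; "ft_force": force on the tool from outside, world axes, zero at the start; "wrist_torque": the same for the moment, N m; "grip_width": finger opening in m.
Only numpy, scipy, OpenCV 4.12 (cv2) and the standard library are available. Lean on these libraries where they do the work, as an engineer would, in place of code of your own. Each camera call takes 0.05 s, during which the arm holds its last target. There are 200 camera calls.

## Working session

There is one attempt and no reset: what is moved stays moved. The work goes in short steps, Python scripts to look and compute and a tool call to move; the robot and the scene stay as the last step left them, time stands still between calls to the robot, and variables do not carry over. Pictures are saved under pics/ and viewed, about 8 in all and at most 12, crops included, and the job is handed in when it is done.

Besides the shell and the picture viewer there is one more tool, called after ">>>" as name(argument=value, ...), one argument or row to a line, values as JSON. step_arm: Moves the arm, as the interface text tells. Scaled input: -1 to 1 covers 0.04 m each way for a shift and 0.08 rad each way for a turn. Its arguments: {"type":"object","properties":{"steps":{"type":"array"},"squeeze":{"type":"number"}},"required":["steps"]}

```bash
mkdir -p pics; cat > h.py <<'E'
import numpy as np, cv2
from rig import env, cams, order
def pts(name):
    im,d=cams.get_image(name); c=cams.camera_info(name)
    v,u=np.indices(d.shape); P=np.stack([(u-c['cx'])/c['fx']*d,(v-c['cy'])/c['fy']*d,d],-1)
    E=np.array(c['extrinsics']); W=P@E[:3,:3].T+E[:3,3]; W[d==0]=np.nan
    return im,W,c
def save(im,f): cv2.imwrite('pics/'+f,cv2.cvtColor(im,cv2.COLOR_RGB2BGR))
E
python3 - <<'E'
from h import *
for n in('top','side'):
    im,W,c=pts(n); save(im,n+'0.png'); np.savez(n+'0.npz',im=im,W=W); print(n,np.round(c['extrinsics'],3).tolist(),c['fx'],c['cx'],c['cy'])
s=env.observe(); print(s['time_s'],np.round(s['tool_rot'],3).tolist(),s['ft_force'],s['grip_width'])
E
```

```text
top [[-0.011, -0.999, 0.045, 0.435], [-1.0, 0.011, 0.007, -0.018], [-0.007, -0.045, -0.999, 1.581], [0.0, 0.0, 0.0, 1.0]] 489.8031314485562 280.4321276192893 211.7072965036115
side [[-0.778, -0.325, 0.538, -0.061], [-0.628, 0.412, -0.66, 0.717], [-0.007, -0.851, -0.525, 0.707], [0.0, 0.0, 0.0, 1.0]] 481.1280604668482 278.31278162110294 208.42899750028113
0.1 [[0.262, -0.965, -0.0], [-0.965, -0.262, 0.001], [-0.001, -0.0, -1.0]] [ 0.00337195 -0.01025841  0.01040908] 0.08533307484713712
```

View pics/top0.png

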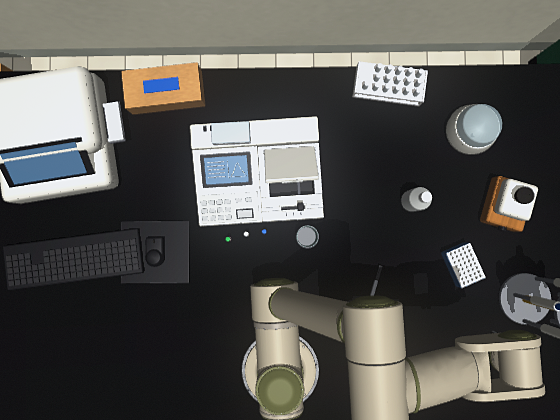

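View pics/side0.png

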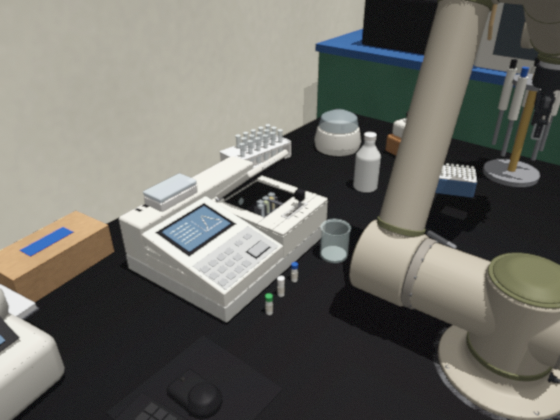

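The top view shows the photometer at u 190–325, v 117–226. The wide key is near (244,213), the black knob near (299,207), and the lid is ajar around (290,163). The tubes are at (228,239), (246,234) and (264,231), and the beaker is at (307,236). The side view shows the lid open at a moderate angle, with the knob near (300,197) and the key near (259,249).

```bash
python3 - <<'E'
from h import *
D=np.load('top0.npz'); im,W=D['im'],D['W']
def at(u,v): return np.round(W[v,u],4)
for n,p in dict(key=(244,213),knobtop=(299,205),deck=(280,212),deck2=(315,205),lid_top=(290,150),lid_mid=(290,163),lid_front=(290,177),slot=(285,188)).items(): print(n,at(*p))
R=np.zeros(W.shape[:2],bool); R[105:232,180:332]=1
m=R&(W[...,2]>0.05)&(W[...,2]<.3)
n,l,st,ce=cv2.connectedComponentsWithStats(m.astype(np.uint8)); i=1+st[1:,4].argmax(); print(st[i])
P=W[l==i]; body=P[P[:,2]<0.165]
r=cv2.minAreaRect((body[:,:2]*1000).astype(np.float32)); print(r, cv2.boxPoints(r).round(1).tolist())
c=im[110:235,180:335]; save(cv2.resize(c,None,fx=5,fy=4.8,interpolation=cv2.INTER_CUBIC)[:600,:775],'topc.png')
S=np.load('side0.npz'); save(cv2.resize(S['im'][140:320,110:350],None,fx=3.3,fy=3.3,interpolation=cv2.INTER_CUBIC),'sidec.png')
for u,v in((259,249),(302,194),(262,163),(291,153)): print('side',u,v,np.round(S['W'][v,u],4))
E
```

```text
key [0.499  0.1026 0.0958]
knobtop [ 0.5181 -0.063   0.1521]
deck [ 0.5002 -0.0069  0.1089]
deck2 [ 0.5197 -0.112   0.1156]
lid_top [ 0.6824 -0.0388  0.1393]
lid_mid [ 0.6373 -0.0377  0.1829]
lid_front [ 0.5933 -0.0368  0.215 ]
slot [ 0.5777 -0.023   0.053 ]
[  190   116   134   110 12655]
((623.7078857421875, 61.21290588378906), (300.957275390625, 381.2918701171875), 3.100100517272949) [[463.1000061035156, 243.39999389648438], [483.79998779296875, -137.3000030517578], [784.2999877929688, -121.0], [763.7000122070312, 259.70001220703125]]
side 259 249 [0.4926 0.104  0.0971]
side 302 194 [ 0.5012 -0.0592  0.1549]
side 262 163 [ 0.5901 -0.0245  0.2204]
side 291 153 [ 0.86   -0.485  -0.0023]
```

View pics/topc.png

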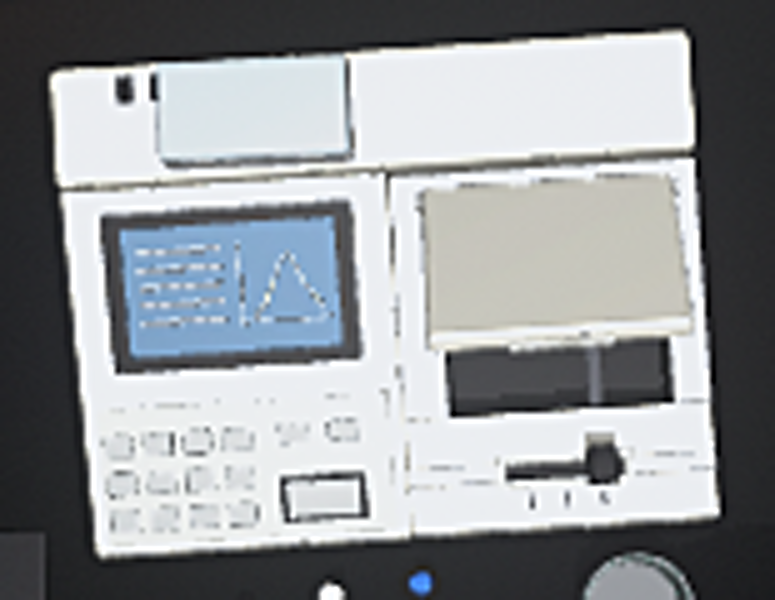

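View pics/sidec.png

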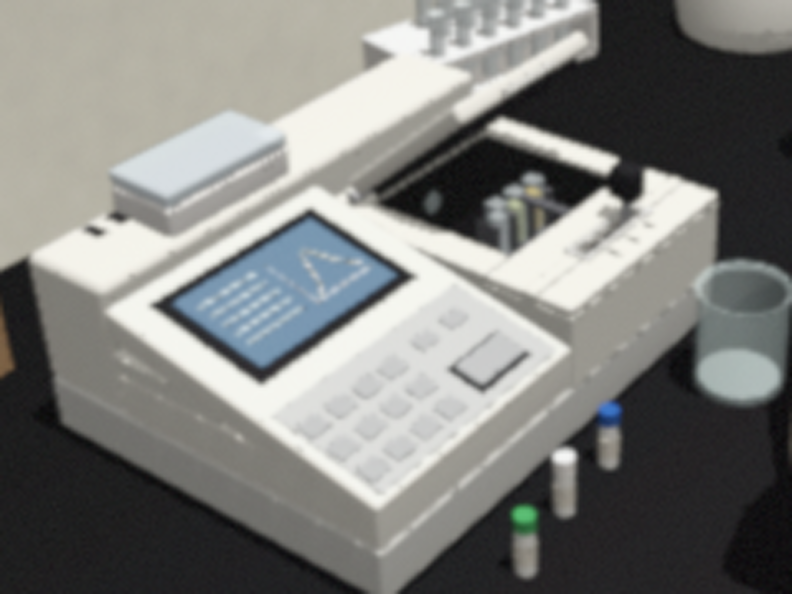

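The body fits 301×381 mm at yaw 3.1°, with its centre at (0.624, 0.061). The lid is at about 0.70 rad, with its edge at z≈0.22. I'll shut the gripper, turn it square to the instrument and go above the lid.

>>> step_arm(
  steps=[
    {"xyz": [0, 0, -0.5], "turn": [0, 0, 0.88], "gripper": -1},
    {"xyz": [0, 0, -0.5], "turn": [0, 0, 0.88], "gripper": -1},
    {"xyz": [0, 0, -0.5], "turn": [0, 0, 0.88], "gripper": -1},
    {"xyz": [-0.3, -0.3, 0], "turn": [0, 0, 0], "gripper": -1},
    {"xyz": [-0.6, -0.6, 0], "turn": [0, 0, 0], "gripper": -1},
    {"xyz": [-0.68, -0.72, 0], "turn": [0, 0, 0], "gripper": -1},
    {"xyz": [-0.68, -0.72, 0], "turn": [0, 0, 0], "gripper": -1},
    {"xyz": [-0.68, -0.72, 0], "turn": [0, 0, 0], "gripper": -1},
    {"xyz": [-0.68, -0.72, 0], "turn": [0, 0, 0], "gripper": -1},
    {"xyz": [-0.68, -0.72, 0], "turn": [0, 0, 0], "gripper": -1},
    {"xyz": [-0.68, -0.72, 0], "turn": [0, 0, 0], "gripper": -1},
    {"xyz": [-0.68, -0.72, 0], "turn": [0, 0, 0], "gripper": -1},
    {"xyz": [-0.68, -0.72, 0], "turn": [0, 0, 0], "gripper": -1},
    {"xyz": [-0.68, -0.72, 0], "turn": [0, 0, 0], "gripper": -1},
    {"xyz": [-0.68, -0.72, 0], "turn": [0, 0, 0], "gripper": -1},
    {"xyz": [-0.68, -0.72, 0], "turn": [0, 0, 0], "gripper": -1},
    {"xyz": [-0.68, -0.72, 0], "turn": [0, 0, 0], "gripper": -1},
    {"xyz": [-0.68, -0.72, 0], "turn": [0, 0, 0], "gripper": -1},
    {"xyz": [-0.5, -0.6, 0], "turn": [0, 0, 0], "gripper": -1},
    {"xyz": [0, 0, 0], "turn": [0, 0, 0], "gripper": -1},
  ],
  squeeze=20,
)

```text
time_s: 1.77
position: [0.5583, -0.0947, 0.3092]
tool_rot: [[0.058, -0.998, -0.0], [-0.998, -0.058, 0.002], [-0.002, 0.0, -1.0]]
ft_force: [-0.5, 0.2, 0.4]
grip_width: 0.0001
```

```bash
python3 - <<'E'
from h import *
D=np.load('top0.npz'); im,W=D['im'],D['W']
# key: light blob inside dark frame
g=cv2.cvtColor(im,cv2.COLOR_RGB2GRAY); R=W[203:225,232:258]; gg=g[203:225,232:258]
n,l,st,ce=cv2.connectedComponentsWithStats((gg<150).astype(np.uint8)); 
for i in range(1,n):
    if st[i,4]>8: print('dark',st[i]+[232,203,0,0,0])
i=1+st[1:,4].argmax(); x,y,w,h=st[i][:4]; c=R[y:y+h,x:x+w].reshape(-1,3); print('key box mean',c.mean(0), c.min(0),c.max(0))
T=np.array([.6237,.0612]);a=np.radians(3.1);M=np.array([[np.cos(a),-np.sin(a)],[np.sin(a),np.cos(a)]])
print('key local',(c.mean(0)[:2]-T)@M)
k=W[195:215,290:308].reshape(-1,3); k=k[k[:,2]>.148]; print('knob top',k.mean(0),(k.mean(0)[:2]-T)@M,len(k))
s=env.observe(); print(s['time_s'],s['position'],np.round(s['tool_rot'],3).tolist(),(np.array(s['position'][:2])-T)@M,s['ft_force'],s['grip_width'])
E
```

```text
dark [236 208  18  11  66]
dark [232 222  26   3  51]
key box mean [nan nan nan] [nan nan nan] [nan nan nan]
key local [nan nan]
knob top [ 0.5148621  -0.06647063  0.15602141] [-0.11558291 -0.12159799] 54
1.7667 [ 0.5583349  -0.09471726  0.30924768] [[0.058, -0.998, -0.0], [-0.998, -0.058, 0.002], [-0.002, 0.0, -1.0]] [-0.07370127 -0.15215423] [-0.50475263  0.21858808  0.40787828] 0.00012581934166264977
```

>>> step_arm(
  steps=[
    {"xyz": [-0.65, -0.67, 0], "turn": [0, 0, 0], "gripper": -1},
    {"xyz": [-0.65, -0.67, 0], "turn": [0, 0, 0], "gripper": -1},
    {"xyz": [0, 0, 0.6], "turn": [0, 0, 0], "gripper": -1},
    {"xyz": [0, 0, 0.6], "turn": [0, 0, 0], "gripper": -1},
    {"xyz": [0, 0, 0.6], "turn": [0, 0, 0], "gripper": -1},
    {"xyz": [0, 0, 0], "turn": [0, 0, 0], "gripper": -1},
  ],
)

```text
time_s: 2.27
position: [0.6048, -0.0435, 0.2334]
tool_rot: [[0.054, -0.999, -0.009], [-0.999, -0.054, 0.002], [-0.003, 0.009, -1.0]]
ft_force: [-0.3, 0.2, -0.5]
grip_width: 0.0003
```

>>> step_arm(
  steps=[
    {"xyz": [0, 0, 0.1], "turn": [0, 0, 0], "gripper": -1},
    {"xyz": [0, 0.11, 0.15], "turn": [0, 0, 0], "gripper": -1},
    {"xyz": [0, 0.11, 0.15], "turn": [0, 0, 0], "gripper": -1},
    {"xyz": [0, 0.11, 0.15], "turn": [0, 0, 0], "gripper": -1},
    {"xyz": [0, 0, 0], "turn": [0, 0, 0], "gripper": -1},
  ],
)

```text
time_s: 2.68
position: [0.5922, -0.0446, 0.2159]
tool_rot: [[0.053, -0.999, -0.001], [-0.999, -0.053, 0.0], [-0.0, 0.001, -1.0]]
ft_force: [0.4, 0.5, 0.2]
grip_width: 0.0002
```

```bash
python3 - <<'E'
from h import *
im,W,c=pts('side'); save(cv2.resize(im[60:300,150:390],None,fx=2.5,fy=2.5,interpolation=cv2.INTER_CUBIC),'s1.png')
E
```

```text
(no output)
```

View pics/s1.png

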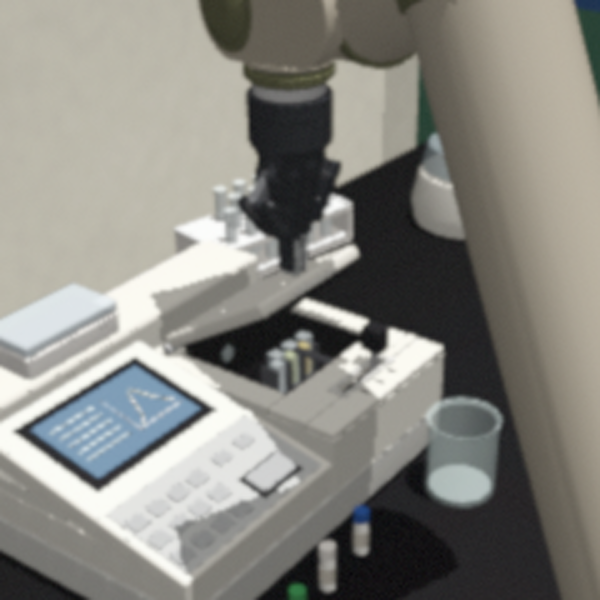

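The tip, at crop pixel (293,270), rests on the lid near its front edge and the lid has come down somewhat. I'll keep following the arc.

>>> step_arm(
  steps=[
    {"xyz": [-0.02, 0.11, 0.15], "turn": [0, 0, 0], "gripper": -1},
    {"xyz": [-0.02, 0.1, 0.15], "turn": [0, 0, 0], "gripper": -1},
    {"xyz": [-0.02, 0.08, 0.15], "turn": [0, 0, 0], "gripper": -1},
    {"xyz": [0, 0.08, 0.15], "turn": [0, 0, 0], "gripper": -1},
    {"xyz": [0, 0.06, 0.15], "turn": [0, 0, 0], "gripper": -1},
    {"xyz": [0, 0.05, 0.15], "turn": [0, 0, 0], "gripper": -1},
    {"xyz": [0, 0.04, 0.15], "turn": [0, 0, 0], "gripper": -1},
    {"xyz": [0, 0.02, 0.15], "turn": [0, 0, 0], "gripper": -1},
    {"xyz": [0, 0, 0.15], "turn": [0, 0, 0], "gripper": -1},
    {"xyz": [0, 0, 0.05], "turn": [0, 0, 0], "gripper": -1},
  ],
)

```text
time_s: 3.57
position: [0.5713, -0.0431, 0.1591]
tool_rot: [[0.054, -0.999, -0.002], [-0.999, -0.054, 0.0], [-0.001, 0.002, -1.0]]
ft_force: [-1.7, -0.9, 1.9]
grip_width: 0.0005
```

>>> step_arm(
  steps=[
    {"xyz": [0, 0, 0.06], "turn": [0, 0, 0], "gripper": -1},
    {"xyz": [0, 0, 0], "turn": [0, 0, 0], "gripper": -1},
  ],
)

```text
time_s: 3.73
position: [0.5717, -0.0432, 0.1575]
tool_rot: [[0.054, -0.999, -0.0], [-0.999, -0.054, 0.0], [-0.0, 0.0, -1.0]]
ft_force: [-0.1, -0.5, 1.0]
grip_width: 0.0002
```

>>> step_arm(
  steps=[
    {"xyz": [0, 0, 0.03], "turn": [0, 0, 0], "gripper": -1},
    {"xyz": [0, 0, 0.03], "turn": [0, 0, 0], "gripper": -1},
    {"xyz": [0, 0, 0.03], "turn": [0, 0, 0], "gripper": -1},
  ],
)

```text
time_s: 3.98
position: [0.5717, -0.0432, 0.1544]
tool_rot: [[0.054, -0.999, 0.0], [-0.999, -0.054, -0.0], [0.0, -0.0, -1.0]]
ft_force: [-0.8, -0.9, 1.4]
grip_width: -0.0001
```

>>> step_arm(
  steps=[
    {"xyz": [0, 0, 0.02], "turn": [0, 0, 0], "gripper": -1},
    {"xyz": [0, 0, 0.02], "turn": [0, 0, 0], "gripper": -1},
  ],
)

```text
time_s: 4.15
position: [0.5716, -0.0432, 0.153]
tool_rot: [[0.054, -0.999, 0.0], [-0.999, -0.054, -0.0], [0.0, -0.0, -1.0]]
ft_force: [-4.9, -0.7, 11.5]
grip_width: 0.0
```

The lid met its stop exactly at the expected height (tip at 0.134 m, 11.5 N). I'll give it one more slight press, lift, and go to the right of the knob.

>>> step_arm(
  steps=[
    {"xyz": [0, 0, 0.01], "turn": [0, 0, 0], "gripper": -1},
    {"xyz": [0, 0, 0], "turn": [0, 0, 0], "gripper": -1},
    {"xyz": [0, 0, -0.6], "turn": [0, 0, 0], "gripper": -1},
    {"xyz": [0, 0, -0.6], "turn": [0, 0, 0], "gripper": -1},
    {"xyz": [0.5, 0.48, 0], "turn": [0, 0, 0], "gripper": -1},
    {"xyz": [0.5, 0.48, 0], "turn": [0, 0, 0], "gripper": -1},
    {"xyz": [0.47, 0.47, 0], "turn": [0, 0, 0], "gripper": -1},
    {"xyz": [0, 0, 0], "turn": [0, 0, 0], "gripper": -1},
  ],
)

```text
time_s: 4.82
position: [0.5157, -0.1073, 0.2005]
tool_rot: [[0.051, -0.999, -0.001], [-0.999, -0.051, -0.001], [0.001, 0.001, -1.0]]
ft_force: [0.9, -0.5, 0.6]
grip_width: 0.0
```

```bash
python3 - <<'E'
from h import *
T=np.array([.6237,.0612]);a=np.radians(3.1);M=np.array([[np.cos(a),-np.sin(a)],[np.sin(a),np.cos(a)]])
s=env.observe(); print(s['time_s'],s['position'],(np.array(s['position'][:2])-T)@M,s['ft_force'])
im,W,c=pts('side'); save(cv2.resize(im[60:300,150:390],None,fx=2.5,fy=2.5,interpolation=cv2.INTER_CUBIC),'s2.png')
D=np.load('side0.npz'); P=D['W'][235:262,245:275].reshape(-1,3); g=cv2.cvtColor(D['im'],cv2.COLOR_RGB2GRAY)[235:262,245:275]; print(g[::2,::2])
E
```

```text
4.8167 [ 0.51570315 -0.10733659  0.20046127] [-0.11695307 -0.16244962] [ 0.90810539 -0.54973467  0.57414075]
[[210 203 204 205 221 221 221 221 224 235 231 183 134 124 124]
 [201 202 199 212 221 221 221 221 221 222 231 239 222 160 127]
 [208 199 216 222 221 221 221 217 216 221 222 226 235 235 190]
 [221 222 221 222 221 220 202 181 204 214 220 221 221 229 237]
 [222 222 221 222 219 198 176 201 203 203 209 218 221 221 222]
 [222 221 222 216 180 192 202 203 204 203 203 204 209 219 221]
 [222 221 210 181 193 204 203 203 203 203 196 157 124 203 220]
 [220 200 176 201 203 203 203 203 203 192 134 123 204 220 216]
 [189 113 178 200 204 203 204 200 182 122 135 207 221 220 234]
 [213 159 106 154 195 203 201 170 101 172 216 220 222 228 206]
 [221 219 196 106 125 175 158  98 180 219 220 225 236 203 158]
 [221 221 221 211 161  94 116 184 219 214 219 233 191 154 152]
 [217 218 221 222 220 199 208 221 222 232 227 181 153 151 151]
 [205 206 211 220 221 221 219 220 237 218 169 151 151 149 149]]
```

View pics/s2.png

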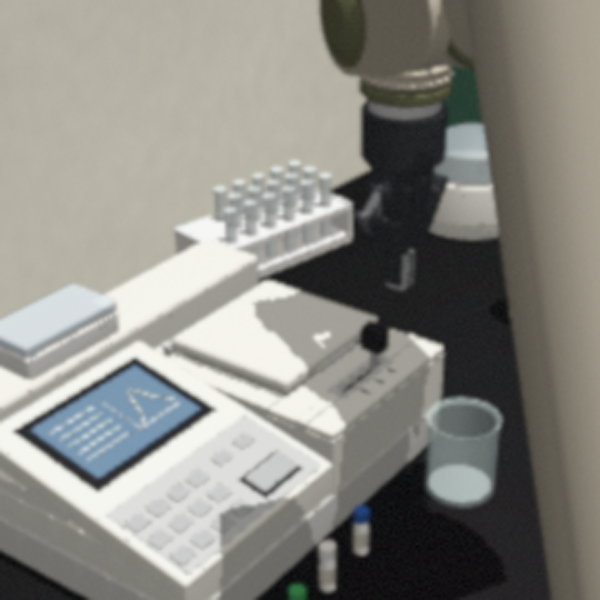

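The lid is flat shut and the knob, at crop pixel (375,337), is still at its first stop with the finger to its right. I'll go down and push left.

>>> step_arm(
  steps=[
    {"xyz": [0, -0.05, 0.5], "turn": [0, 0, 0], "gripper": -1},
    {"xyz": [0, 0, 0.5], "turn": [0, 0, 0], "gripper": -1},
    {"xyz": [0, 0, 0.36], "turn": [0, 0, 0], "gripper": -1},
    {"xyz": [0, 0, 0], "turn": [0, 0, 0], "gripper": -1},
    {"xyz": [-0.15, 0, 0], "turn": [0, 0, 0], "gripper": -1},
    {"xyz": [-0.15, 0, 0], "turn": [0, 0, 0], "gripper": -1},
    {"xyz": [0, 0, 0], "turn": [0, 0, 0], "gripper": -1},
  ],
)

```text
time_s: 5.45
position: [0.5195, -0.0916, 0.147]
tool_rot: [[0.055, -0.998, 0.002], [-0.998, -0.055, -0.0], [0.0, -0.002, -1.0]]
ft_force: [0.2, 0.6, -0.0]
grip_width: -0.0001
```

>>> step_arm(
  steps=[
    {"xyz": [-0.08, 0, 0], "turn": [0, 0, 0], "gripper": -1},
    {"xyz": [-0.08, 0, 0], "turn": [0, 0, 0], "gripper": -1},
    {"xyz": [0, 0, 0], "turn": [0, 0, 0], "gripper": -1},
  ],
)

```text
time_s: 5.7
position: [0.5191, -0.0865, 0.1467]
tool_rot: [[0.054, -0.999, 0.002], [-0.999, -0.054, -0.001], [0.002, -0.002, -1.0]]
ft_force: [-0.1, -3.4, 3.2]
grip_width: 0.0002
```

>>> step_arm(
  steps=[
    {"xyz": [-0.05, 0, 0], "turn": [0, 0, 0], "gripper": -1},
    {"xyz": [-0.05, 0, 0], "turn": [0, 0, 0], "gripper": -1},
    {"xyz": [-0.05, 0, 0], "turn": [0, 0, 0], "gripper": -1},
    {"xyz": [-0.05, 0, 0], "turn": [0, 0, 0], "gripper": -1},
    {"xyz": [-0.05, 0, 0], "turn": [0, 0, 0], "gripper": -1},
    {"xyz": [0, 0, 0], "turn": [0, 0, 0], "gripper": -1},
  ],
)

```text
time_s: 6.2
position: [0.5177, -0.0757, 0.1455]
tool_rot: [[0.054, -0.999, -0.001], [-0.999, -0.054, 0.001], [-0.001, 0.001, -1.0]]
ft_force: [0.8, -0.2, 0.9]
grip_width: -0.0002
```

>>> step_arm(
  steps=[
    {"xyz": [-0.07, 0, 0], "turn": [0, 0, 0], "gripper": -1},
    {"xyz": [-0.07, 0, 0], "turn": [0, 0, 0], "gripper": -1},
    {"xyz": [-0.07, 0, 0], "turn": [0, 0, 0], "gripper": -1},
    {"xyz": [-0.07, 0, 0], "turn": [0, 0, 0], "gripper": -1},
    {"xyz": [-0.07, 0, 0], "turn": [0, 0, 0], "gripper": -1},
    {"xyz": [0, 0, 0], "turn": [0, 0, 0], "gripper": -1},
  ],
)

```text
time_s: 6.7
position: [0.5173, -0.0624, 0.1459]
tool_rot: [[0.054, -0.999, -0.0], [-0.999, -0.054, -0.0], [0.0, 0.0, -1.0]]
ft_force: [-0.5, -2.4, -0.9]
grip_width: 0.0004
```

>>> step_arm(
  steps=[
    {"xyz": [-0.06, 0, 0], "turn": [0, 0, 0], "gripper": -1},
    {"xyz": [-0.06, 0, 0], "turn": [0, 0, 0], "gripper": -1},
    {"xyz": [-0.06, 0, 0], "turn": [0, 0, 0], "gripper": -1},
    {"xyz": [-0.06, 0, 0], "turn": [0, 0, 0], "gripper": -1},
    {"xyz": [-0.06, 0, 0], "turn": [0, 0, 0], "gripper": -1},
    {"xyz": [0, 0, 0], "turn": [0, 0, 0], "gripper": -1},
  ],
)

```text
time_s: 7.2
position: [0.5168, -0.0499, 0.146]
tool_rot: [[0.054, -0.999, 0.0], [-0.999, -0.054, 0.0], [-0.0, -0.0, -1.0]]
ft_force: [0.6, -0.3, 0.3]
grip_width: 0.0001
```

>>> step_arm(
  steps=[
    {"xyz": [-0.05, 0, 0], "turn": [0, 0, 0], "gripper": -1},
    {"xyz": [-0.05, 0, 0], "turn": [0, 0, 0], "gripper": -1},
    {"xyz": [0, 0, 0], "turn": [0, 0, 0], "gripper": -1},
  ],
)

```text
time_s: 7.45
position: [0.5165, -0.0462, 0.146]
tool_rot: [[0.054, -0.999, -0.0], [-0.999, -0.054, 0.0], [-0.0, -0.0, -1.0]]
ft_force: [-0.4, 0.4, -0.3]
grip_width: 0.0001
```

Force is near zero, so the lever has snapped ahead. I'll go on in small steps until I meet the end stop.

>>> step_arm(
  steps=[
    {"xyz": [-0.04, 0, 0], "turn": [0, 0, 0], "gripper": -1},
    {"xyz": [-0.03, 0, 0], "turn": [0, 0, 0], "gripper": -1},
    {"xyz": [0, 0, 0], "turn": [0, 0, 0], "gripper": -1},
  ],
)

```text
time_s: 7.7
position: [0.5166, -0.0452, 0.146]
tool_rot: [[0.054, -0.999, 0.0], [-0.999, -0.054, -0.003], [0.003, -0.0, -1.0]]
ft_force: [-0.6, -9.1, -0.2]
grip_width: -0.0002
```

>>> step_arm(
  steps=[
    {"xyz": [-0.025, 0, 0], "turn": [0, 0, 0], "gripper": -1},
    {"xyz": [0, 0, 0], "turn": [0, 0, 0], "gripper": -1},
  ],
)

```text
time_s: 7.87
position: [0.5166, -0.0451, 0.1461]
tool_rot: [[0.053, -0.999, 0.0], [-0.999, -0.053, -0.005], [0.005, -0.0, -1.0]]
ft_force: [-1.2, -14.2, -1.0]
grip_width: 0.0002
```

The finger is against a hard stop at 14 N. I'll back off, lift and check.

>>> step_arm(
  steps=[
    {"xyz": [0.2, 0, 0], "turn": [0, 0, 0], "gripper": -1},
    {"xyz": [0.3, 0, 0], "turn": [0, 0, 0], "gripper": -1},
    {"xyz": [0, 0, -0.7], "turn": [0, 0, 0], "gripper": -1},
    {"xyz": [0, 0, -0.7], "turn": [0, 0, 0], "gripper": -1},
    {"xyz": [0, 0, -0.3], "turn": [0, 0, 0], "gripper": -1},
    {"xyz": [0, 0, 0], "turn": [0, 0, 0], "gripper": -1},
  ],
)

```text
time_s: 8.37
position: [0.5185, -0.0636, 0.2167]
tool_rot: [[0.053, -0.999, 0.005], [-0.999, -0.053, -0.002], [0.002, -0.005, -1.0]]
ft_force: [0.7, 0.1, -0.1]
grip_width: 0.0004
```

```bash
python3 - <<'E'
from h import *
T=np.array([.6237,.0612]);a=np.radians(3.1);M=np.array([[np.cos(a),-np.sin(a)],[np.sin(a),np.cos(a)]])
s=env.observe(); print(s['time_s'],s['position'],(np.array(s['position'][:2])-T)@M,s['ft_force'])
im,W,c=pts('side'); save(cv2.resize(im[60:300,150:390],None,fx=2.5,fy=2.5,interpolation=cv2.INTER_CUBIC),'s3.png')
L=W.copy(); L[...,:2]=(W[...,:2]-T)@M
g=cv2.cvtColor(im,cv2.COLOR_RGB2GRAY)
m=(g<60)&(L[...,2]>.138)&(L[...,2]<.165)&(abs(L[...,0]+.115)<.03)&(abs(L[...,1]+.09)<.09); print('knob local',L[m].min(0),L[m].max(0),L[m].mean(0),m.sum())
for n in('top','side'):
    D=np.load(n+'0.npz'); g=cv2.cvtColor(D['im'],cv2.COLOR_RGB2GRAY); L=D['W'].copy(); L[...,:2]=(L[...,:2]-T)@M
    m=(g<192)&(abs(L[...,0]+.123)<.024)&(abs(L[...,1]-.045)<.035)&(L[...,2]>.08)
    nn,l,st,_=cv2.connectedComponentsWithStats(m.astype(np.uint8)); i=1+st[1:,4].argmax()
    hull=cv2.convexHull(np.argwhere(l==i)[:,::-1].astype(np.int32)); f=np.zeros(g.shape,np.uint8); cv2.fillConvexPoly(f,hull,1)
    K=L[(f>0)&~np.isnan(L[...,0])]; q=(K.max(0)+K.min(0))/2; k=K[:,2]
    print(n,'key frame local: mid',q,'mean',K.mean(0),'ext',np.ptp(K,0))
    F=L[(f>0)&(g>192)&(g<215)]; print('face mean',np.nanmean(F,0),len(F))
    A=np.c_[K[:,0],np.ones(len(K))]; print('slope',np.linalg.lstsq(A,k,rcond=None)[0])
E
```

```text
8.3667 [ 0.51848333 -0.06360444  0.21671557] [-0.11181198 -0.11893182] [ 0.69528098  0.08666728 -0.09125729]
knob local [-0.13076192 -0.0809688   0.13832066] [-0.10834701 -0.06567635  0.16121514] [-0.12131563 -0.07106044  0.1513003 ] 96
top key frame local: mid [-0.12235706  0.04718232  0.09391158] mean [-0.12246158  0.04683192  0.09481457] ext [0.03183046 0.05375708 0.02245264]
face mean [-0.12265654  0.06644072  0.09514585] 2
slope [0.21110499 0.12066682]
side key frame local: mid [-0.12320905  0.04880849  0.09482164] mean [-0.12648939  0.05222451  0.09595965] ext [0.0347109  0.05425634 0.01547243]
face mean [-0.12475012  0.04857948  0.09762194] 134
slope [0.217512   0.12347261]
```

View pics/s3.png

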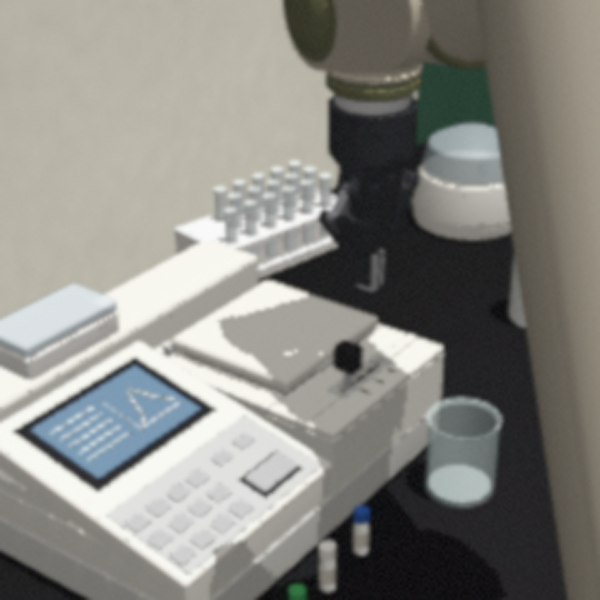

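The knob is at the left end: its left face is at y≈-0.069, exactly as expected at 0.044, and the lid is shut. The key centre is about local (-0.1235, 0.048, 0.097). I'll move over it, tilt to the panel normal, and approach.

>>> step_arm(
  steps=[
    {"xyz": [-0.83, 0.19, 0], "turn": [0, 0, 0], "gripper": -1},
    {"xyz": [-0.83, 0.19, 0], "turn": [0, 0, 0], "gripper": -1},
    {"xyz": [-0.83, 0.19, 0], "turn": [0, 0, 0], "gripper": -1},
    {"xyz": [-0.83, 0.19, 0], "turn": [0, 0, 0], "gripper": -1},
    {"xyz": [-0.83, 0.19, 0], "turn": [0, 0, 0], "gripper": -1},
    {"xyz": [0, 0, 0], "turn": [0.9, 0, 0], "gripper": -1},
    {"xyz": [0, 0, 0], "turn": [0.9, 0, 0], "gripper": -1},
    {"xyz": [0, 0, 0], "turn": [0.95, 0, 0], "gripper": -1},
    {"xyz": [0, 0, 0], "turn": [0, 0, 0], "gripper": -1},
    {"xyz": [0, 0, 0.7], "turn": [0, 0, 0], "gripper": -1},
    {"xyz": [0, 0, 0.7], "turn": [0, 0, 0], "gripper": -1},
    {"xyz": [0, 0, 0.5], "turn": [0, 0, 0], "gripper": -1},
    {"xyz": [0, 0, 0], "turn": [0, 0, 0], "gripper": -1},
    {"xyz": [0, 0, 0], "turn": [0, 0, 0], "gripper": -1},
  ],
)

```text
time_s: 9.58
position: [0.487, 0.1016, 0.1388]
tool_rot: [[0.053, -0.975, 0.214], [-0.999, -0.052, 0.012], [-0.0, -0.214, -0.977]]
ft_force: [0.1, -0.0, -0.2]
grip_width: 0.0001
```

```bash
python3 - <<'E'
from h import *
T=np.array([.6237,.0612]);a=np.radians(3.1);M=np.array([[np.cos(a),-np.sin(a)],[np.sin(a),np.cos(a)]])
s=env.observe(); p=np.array(s['position']); R=np.array(s['tool_rot']); tip=p+.019*R[:,2]
l=np.r_[(tip[:2]-T)@M,tip[2]]; t=R.T@(np.r_[T+M@[-.1235,.048],.0972]-tip)
print(s['time_s'],'tip local',l,'tip->key in tool units',t/.04,s['ft_force'],R.round(3).tolist())
im,W,c=pts('side'); save(cv2.resize(im[100:300,150:350],None,fx=3,fy=3,interpolation=cv2.INTER_CUBIC),'s4.png')
E
```

```text
9.5833 tip local [-0.13027619  0.04777001  0.12023548] tip->key in tool units [-0.00568665 -0.04220573  0.59880155] [ 0.05199792 -0.04639004 -0.20175461] [[0.053, -0.975, 0.214], [-0.999, -0.052, 0.012], [-0.0, -0.214, -0.977]]
```

View pics/s4.png

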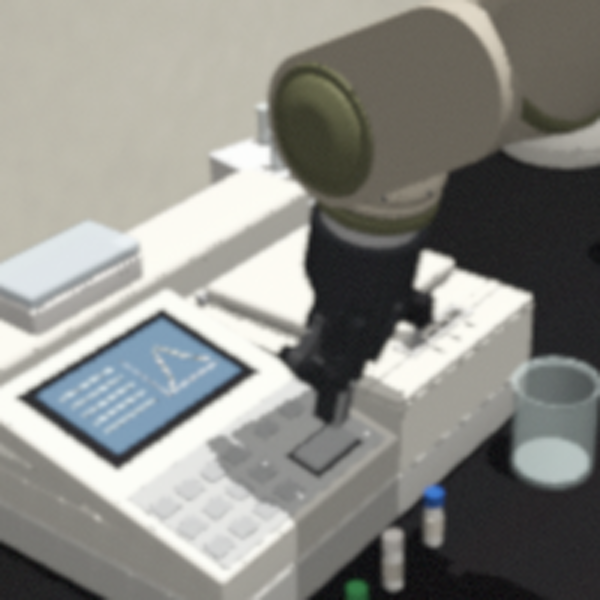

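The tip, at crop pixel (330,420), is about 24 mm above the key, at (325,450), and in line with it. Now pressing.

>>> step_arm(
  steps=[
    {"xyz": [0, -0.04, 0.25], "turn": [0, 0, 0], "gripper": -1},
    {"xyz": [0, 0, 0.25], "turn": [0, 0, 0], "gripper": -1},
    {"xyz": [0, 0, 0], "turn": [0, 0, 0], "gripper": -1},
  ],
)

```text
time_s: 9.88
position: [0.4931, 0.1021, 0.1199]
tool_rot: [[0.053, -0.975, 0.217], [-0.999, -0.052, 0.012], [-0.0, -0.217, -0.976]]
ft_force: [-0.8, 0.7, -0.6]
grip_width: 0.0001
```

>>> step_arm(
  steps=[
    {"xyz": [0, 0, 0.04], "turn": [0, 0, 0], "gripper": -1},
    {"xyz": [0, 0, 0.04], "turn": [0, 0, 0], "gripper": -1},
    {"xyz": [0, 0, 0.04], "turn": [0, 0, 0], "gripper": -1},
    {"xyz": [0, 0, 0], "turn": [0, 0, 0], "gripper": -1},
  ],
)

```text
time_s: 10.22
position: [0.4943, 0.1023, 0.1162]
tool_rot: [[0.054, -0.974, 0.219], [-0.999, -0.052, 0.012], [0.0, -0.219, -0.976]]
ft_force: [-0.6, 0.4, 1.3]
grip_width: -0.0002
```

>>> step_arm(
  steps=[
    {"xyz": [0, 0, 0.03], "turn": [0, 0, 0], "gripper": -1},
    {"xyz": [0, 0, 0], "turn": [0, 0, 0], "gripper": -1},
  ],
)

```text
time_s: 10.38
position: [0.4946, 0.1023, 0.115]
tool_rot: [[0.054, -0.974, 0.219], [-0.999, -0.052, 0.012], [0.0, -0.219, -0.976]]
ft_force: [-0.0, 0.3, 2.5]
grip_width: 0.0001
```

Contact came near z 0.116. Pressing on down to the bottom.

>>> step_arm(
  steps=[
    {"xyz": [0, 0, 0.03], "turn": [0, 0, 0], "gripper": -1},
    {"xyz": [0, 0, 0.03], "turn": [0, 0, 0], "gripper": -1},
    {"xyz": [0, 0, 0], "turn": [0, 0, 0], "gripper": -1},
  ],
)

```text
time_s: 10.63
position: [0.4951, 0.1023, 0.1125]
tool_rot: [[0.054, -0.974, 0.219], [-0.999, -0.052, 0.012], [0.0, -0.219, -0.976]]
ft_force: [-0.3, 0.6, 4.3]
grip_width: 0.0004
```

>>> step_arm(
  steps=[
    {"xyz": [0, 0, 0.02], "turn": [0, 0, 0], "gripper": -1},
    {"xyz": [0, 0, 0], "turn": [0, 0, 0], "gripper": -1},
  ],
)

```text
time_s: 10.8
position: [0.4952, 0.1023, 0.1122]
tool_rot: [[0.054, -0.974, 0.219], [-0.999, -0.052, 0.012], [0.0, -0.219, -0.976]]
ft_force: [-3.0, -0.8, 9.5]
grip_width: 0.0
```

>>> step_arm(
  steps=[
    {"xyz": [0, 0, 0.02], "turn": [0, 0, 0], "gripper": -1},
    {"xyz": [0, 0, 0], "turn": [0, 0, 0], "gripper": -1},
  ],
)

```text
time_s: 10.97
position: [0.4953, 0.1023, 0.112]
tool_rot: [[0.054, -0.974, 0.219], [-0.999, -0.053, 0.012], [0.0, -0.22, -0.976]]
ft_force: [-7.4, -0.9, 17.3]
grip_width: 0.0002
```

The key is bottomed: 17 N on a hard stop after about 4 mm of travel. Now letting it come up and going clear.

>>> step_arm(
  steps=[
    {"xyz": [0, 0, -0.1], "turn": [0, 0, 0], "gripper": -1},
    {"xyz": [0, 0, -0.3], "turn": [0, 0, 0], "gripper": -1},
    {"xyz": [0, 0, -0.7], "turn": [0, 0, 0], "gripper": -1},
    {"xyz": [0, 0, -0.8], "turn": [0, 0, 0], "gripper": -1},
    {"xyz": [0, 0, -0.8], "turn": [0, 0, 0], "gripper": -1},
    {"xyz": [0, 0, -0.7], "turn": [0, 0, 0], "gripper": -1},
    {"xyz": [0, 0, 0], "turn": [0, 0, 0], "gripper": -1},
    {"xyz": [0, 0, 0], "turn": [0, 0, 0], "gripper": -1},
  ],
)

```text
time_s: 11.63
position: [0.4656, 0.1007, 0.2443]
tool_rot: [[0.054, -0.974, 0.22], [-0.999, -0.052, 0.012], [0.0, -0.22, -0.975]]
ft_force: [-1.1, 0.3, -0.6]
grip_width: 0.0001
```

```bash
python3 - <<'E'
from h import *
s=env.observe(); print(s['time_s'],s['position'],s['ft_force'])
T=np.array([.6237,.0612]);a=np.radians(3.1);M=np.array([[np.cos(a),-np.sin(a)],[np.sin(a),np.cos(a)]])
im,W,c=pts('side'); save(cv2.resize(im[100:300,140:360],None,fx=3,fy=3,interpolation=cv2.INTER_CUBIC),'s5.png')
L=W.copy(); L[...,:2]=(W[...,:2]-T)@M
g=cv2.cvtColor(im,cv2.COLOR_RGB2GRAY)
m=(g<60)&(L[...,2]>.138)&(L[...,2]<.165)&(abs(L[...,0]+.115)<.03)&(abs(L[...,1]+.09)<.09); print('knob',L[m].max(0),L[m].mean(0),m.sum())
m=(abs(L[...,0]+.02)<.05)&(abs(L[...,1]+.1)<.06); print('lid z pct',np.percentile(L[m][:,2],[5,50,95]))
E
```

```text
11.6333 [0.46556049 0.10073898 0.24433363] [-1.12554776  0.28020376 -0.61485871]
knob [-0.11030835 -0.06584729  0.1600863 ] [-0.12150648 -0.07013654  0.15015602] 80
lid z pct [0.13290749 0.13489274 0.13667782]
```

View pics/s5.png

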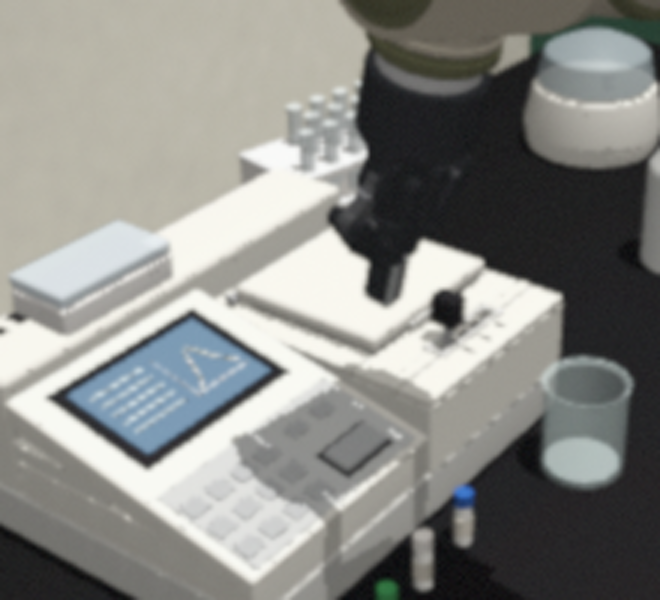

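The last picture shows the lid flat shut, the knob (447,307) at the left end of its slot, the key (357,445) back up, and the tubes, beaker and cell box unmoved. The gripper is clear of everything.

```bash
python3 -c "
from rig import order; print(order.close_job())"
```

```text
the job is handed in; nothing more can be done
None
```

I shut the lid, pushed the selector lever to its second stop, then pressed the start key right down and let it come back up. All of it was done with the closed fingertips, about 12 s into the 48 s limit, and the job is handed in.

- **Lid:** it met its stop at the expected height with 11.5 N of push. Afterwards its top measured 0.135 m above the bench, against 0.134 m expected.
- **Lever:** it went past the first click to a hard stop, where I pushed with 14 N. The knob's left face measured about y = -0.066 to -0.070 m, against -0.069 m expected at the second stop.
- **Start key:** it bottomed after about 4 mm, with about 17 N upward on the wrist sensor. I judged by eye from the last picture that it came back up; I did not measure its height.
- **Other things:** nothing in the last side view had visibly moved. I did not look at the far bench, the marker or the mouse again.

No check failed or disagreed.

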